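# Third hand at the bearing-bracket fixture

### The job

Take the yellow gauge out of the rack, set it fully down into the pocket of the sprung stop on the fixture, blade first, and let go of it. Then slide the black bracket along the rails so that its nose presses the gauge against the stop, bring the pointer into the green zone without ever driving it into the red, and finish while still holding it there with a steady push, so that a colleague can tighten the screws. Leave the blue gauge and the other things on the bench alone.

Things in the scene. Friction and masses are not known exactly. Their poses are not given: they have to be found in the camera images.
- fixture: Fixture fixed to the bench: grey plate 300 x 150 x 12 mm; origin: centre of its underside; +x: pressing direction, to the stop and blue end block (x 114 to 148 mm, 60 high). Two steel rails along x, x -110 to 110 mm, 62 apart inside, 12 wide, tops 28 above the bench. Load scale at x 54 to 114, y 44 to 72 mm, 45 high, painted white, green, yellow, red towards +x.
- stop (a joint): Travel (m) of the aluminium sprung stop between the rails: 0 at rest, growing as it is pushed along the fixture's +x, at most 0.040. Spring 600 N/m, no preload (0.020 is 12 N). Its black pointer reaches out over the scale: white below 0.015, green 0.015 to 0.025, yellow to 0.033, red above.
- pocket (a point): Floor centre of the stop's pocket, 22 mm above the bench, axes as the fixture's; at rest at fixture x = 54 mm, y = 0; moves with the stop. Pocket open at the top: 10 mm (x) x 44 mm (y) x 38 mm deep. Rear (+x) wall 10 mm thick. Front lips 4 mm thick, front face 9 mm before this point, leave a window 30 mm wide, full height, for the bracket's nose.
- gauge_yellow: Gauge, loose, 0.12 kg, upright in a rack slot: steel blade 6 mm thick (x), 40 wide (y), 40 high, lowest 6 mm narrowed to 4 x 36; above it a yellow handle 12 mm thick (x), 30 wide (y), from 40 to 82 mm above the origin. Origin: centre of the blade's lower edge, z up. Either face may look to the bracket.
- gauge_blue: Another gauge of the same form with a blue handle and a blade 8 mm thick, in the other slot of the rack. Not wanted; leave it there. Origin as on the yellow one.
- rack: Wooden rack fixed to the bench, 64 mm (x) x 150 mm (y), 32 mm high, with two slots at y = +38 and -38 mm, each 10 mm (x) x 44 mm (y), 25 mm deep. A gauge stands in each (its x along the rack's x), its handle standing out. Origin at the centre of the underside.
- bracket: Loose black cast bracket, about 0.5 kg, on the fixture plate between the rails (2 mm play a side). Origin: centre of its underside, 12 mm above the bench; +x to its nose and the stop. Foot 70 (x) x 58 (y) x 14 mm; flat rear wall to push on, 48 wide, 46 high, rear face at x = -35 mm; rounded body 36 wide, 46 high; steel nose 22 wide, 16 to 36 mm above the origin, tip at x = 47 mm.
- ring: Black machined ring lying on the bench, 110 mm across, 34 mm high, bystander; origin at the centre of its underside.
- screwdriver: Screwdriver with an orange handle lying on the bench, about 200 mm long, bystander; origin at its middle.
- can: Green can 60 mm across, 120 mm high, standing on the bench, bystander; origin at the centre of its underside.
Mind the look-alikes: they are no part of the job. What is shaped like the gauge_yellow but orange or white is not meant.

How it is judged:
By the outcome, as a careful person would: the job done as asked, in the order asked, and still so for the second after the job is handed in, while the arm keeps its last pose, push and grip.
It also fails if it takes over 61 s, if anything falls off the work surface, if the arm or the gripper's body presses on something with over 40 N, if the wrist force passes 120 N, or if a joint passes its speed limit or range.

### The arm

A 7-joint arm with a two-finger parallel gripper is mounted at the origin on the work surface. World frame = base frame: x ahead of the robot, y to its left, z up, the work surface at z = 0. Lengths are in m, angles in rad, forces in N, time in s.
With the tool pointing down it reaches from about 0.425 to 0.875 m from the base axis. Payload 4.7 kg.
Tool frame: the origin (TCP) lies midway between the tips of the shut fingers; the grasp point (between the pads) lies 19 mm behind it (ctrl.grip_depth is the distance from the TCP to the grasp point, in m); z points along the fingers, y is the direction in which the jaws open and shut (so a half turn about z gives the same grasp; the last joint's range is limited). The gripper opens to 87 mm and grips with 3 to 60 N. Pads are 19 mm wide; open, the fingers measure 117 mm over their backs; the gripper's body (75 mm by 190 mm) begins 51 mm behind the grasp point.
Start: joints at [1.245, 0.321, -0.07, 1.45, 0.023, 1.371, -0.057], TCP at [0.217, -0.613, 0.188] pointing down, gripper open.
Joint ranges: [-2.86, 2.86], [-0.3, 2.09], [-1.38, 1.24], [0.06, 2.45], [-1.56, 4.7], [0.09, 2.05], [-2.69, 2.69]. Speed limits (rad/s): [2.57, 2.57, 3.14, 3.14, 3.14, 3.14, 3.14].

### API

Orientations are given as a rotation vector (axis times angle).
In Python, from bench import ctrl gives the robot as it stands. The module is installed in compiled form; this text tells all that it offers.
- The arm moves only by the shell command python3 -m inch 'ROWS' [FORCE]. ROWS is JSON, a list of rows, each a list of 5 numbers: the opening, from -1 (shut) to 1 (fully open), so that 0 is half open, then the shift along the tool's x, y, z in mm, then the turn about the tool's z in rad. In form: [[fingers, tx, ty, tz, twist], ...]. A call has 1 to 5 rows; each row shifts and turns the pose as measured when the row begins, along the tool's axes as they then stand; what a row does not reach is not made up. A row lasts 1/8 s, in which the tool goes at most 62.5 mm and 10.7 degrees, less where a joint would pass 70% of its speed; a pose out of reach is approached as far as the arm can. A call is refused whole if a number of a shift passes 62.5 or a number of a turn 0.188, either way. A call with a gripper value outside its range is refused whole. The fingers move at their own pace and stop on an object; FORCE is the grip in N (left out, the last holds). Time passes only in rows, so rows that do not move let the fingers close. It gives the time, the measured TCP pose, the force and the opening at its end, in the units of the state.
- ctrl.get_state(): the state, without advancing time (a new reading comes with each control period).
- ctrl.get_image(name): name is "side" or "top" or "wrist"; returns a dict with "color" (400x640x3 uint8, red, green, blue), "range_z" (400x640 float32, m along the optical axis (not along the pixel's ray), 0 where there is no reading), "K" (3x3 intrinsics, pixels), "R" (3x3) and "t" (3): a world point X has camera coordinates R X + t. Camera axes: x right, y down, z forward; pixel columns grow to the right and rows downward; lengths in m; the calibration is good to about 2 mm. The wrist camera is an equidistant fisheye: a pixel r from the principal point sees the ray r / f radians off the axis. A picture is of the moment at which its call begins.
- ctrl.close_job(): hands the job in, once; it reports no verdict.
The state is a dict: "time": time; "joint_positions": joint angles; "qd": joint speeds; "joint_torque": joint torques, N m; "position": TCP position; "tool_rot": TCP orientation; "ft_force": force on the tool from outside, world axes, zero at the start; "torque": the same for the moment, N m; "grip_width": opening from 0.0 (shut) to 1.0 (fully open).
Only numpy, scipy, OpenCV 4.12 (cv2) and the standard library are available. Lean on these libraries where they do the work, as an engineer would, in place of code of your own. Each camera call takes 0.05 s, during which the arm holds its last target. There are 200 camera calls.

## Working session

There is one attempt and no reset: what is moved stays moved. The work goes in short steps, Python scripts to look and compute and a shell command to move; the robot and the scene stay as the last step left them, time stands still between calls to the robot, and variables do not carry over. Pictures are saved under pics/ and viewed, about 8 in all and at most 12, crops included, and the job is handed in when it is done.

```bash
mkdir -p pics
cat > h.py <<'E'
import numpy as np,cv2
from bench import ctrl
def pt(im,u,v):
    "world point from depth at pixel (side/top)"
    K,R,t=im["K"],np.array(im["R"]),np.array(im["t"])
    z=im["range_z"][int(v),int(u)]
    c=np.linalg.inv(K)@np.array([u,v,1])*z
    return R.T@(c-t)
def save(im,name,crop=None,s=1):
    c=im["color"][:,:,::-1]
    if crop: x0,y0,x1,y1=crop;c=c[y0:y1,x0:x1]
    cv2.imwrite("pics/"+name,cv2.resize(c,None,fx=s,fy=s,interpolation=cv2.INTER_CUBIC))
E
python3 - <<'E'
from h import *
a=ctrl.get_image("top");b=ctrl.get_image("side")
np.save("top.npy",a,allow_pickle=True);np.save("side.npy",b,allow_pickle=True)
save(a,"top.png");save(b,"side.png")
print(a["K"],a["R"],a["t"],b["R"],b["t"],ctrl.get_state())
E
```

```text
[[379.45135486   0.         314.33980796]
 [  0.         379.45135486 199.05797277]
 [  0.           0.           1.        ]] [[-0.01419421 -0.99983135  0.01165274]
 [-0.98255764  0.01178605 -0.18558441]
 [ 0.18541577 -0.01408372 -0.98255923]] [0.06871063 0.52549658 1.12590479] [[ 0.69109324 -0.72264069 -0.01343747]
 [-0.42961184 -0.39576387 -0.81166781]
 [ 0.58122612  0.56671104 -0.58396473]] [-0.30280248  0.28277794  0.77755484] {'time': 0.1, 'joint_positions': array([ 1.24510596,  0.32177771, -0.0700739 ,  1.45154585,  0.02257538,
        1.37082951, -0.05688593]), 'qd': array([ 0.00047014, -0.00083539,  0.00080629, -0.00343016,  0.00057951,
       -0.00108232, -0.00086595]), 'joint_torque': array([ 3.99181072e-04, -4.92568767e+01, -4.05565482e-01, -3.13396204e+01,
       -6.40170439e-02,  3.94791516e-02,  4.07672189e-05]), 'position': array([ 0.21640249, -0.612318  ,  0.18665572]), 'tool_rot': array([-3.09464491e+00, -5.30925337e-01,  5.84332051e-04]), 'ft_force': array([0.10780138, 0.31233791, 0.514756  ]), 'torque': array([0.00566894, 0.01793661, 0.05323378]), 'grip_width': 0.9994530045787928}
```

View pics/top.png

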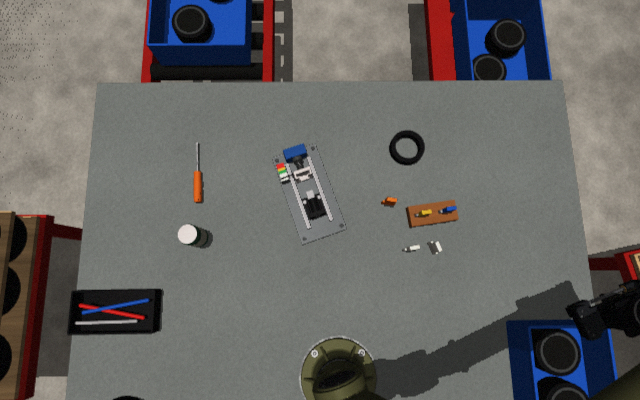

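View pics/side.png

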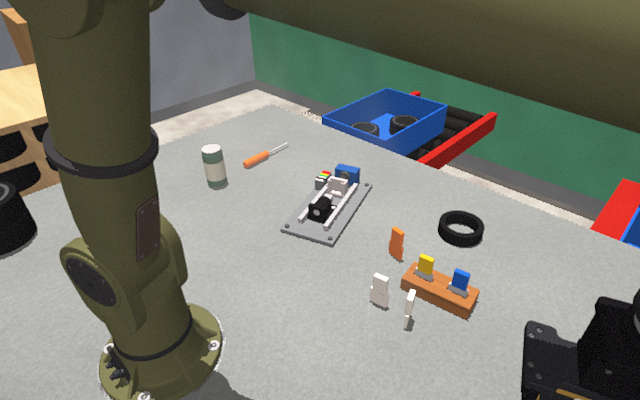

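Top view: the rack is at (432,214), with the yellow gauge at (424,212) and the blue one at (448,209). The look-alikes are orange at (389,201) and white at (411,248) and (435,247). The fixture runs from about (322,240) to (295,150), with the bracket at (315,205), the stop at (303,174) and the scale at (282,172). The side view agrees: yellow handle at (426,265), blue at (461,280), orange at (397,243), whites at (380,290) and (410,308). I choose the yellow one in the rack and will check it in an enlarged crop.

Run:
```python
from h import *
a=np.load("top.npy",allow_pickle=True).item();b=np.load("side.npy",allow_pickle=True).item()
c=a["color"][:,:,::-1];d=b["color"][:,:,::-1]
z=lambda i,x0,y0,w,h,s:cv2.resize(i[y0:y0+h,x0:x0+w],(w*s,h*s),interpolation=cv2.INTER_CUBIC)
L=z(c,270,140,80,110,5); Rr=z(c,400,190,65,45,6)
out=np.zeros((550,800,3),np.uint8);out[:,:400]=L;out[:270,405:795]=Rr
S=z(d,395,240,95,70,4);out[270:550,405:785]=S
cv2.imwrite("pics/crop.png",out)
```

```text
(no output)
```

View pics/crop.png

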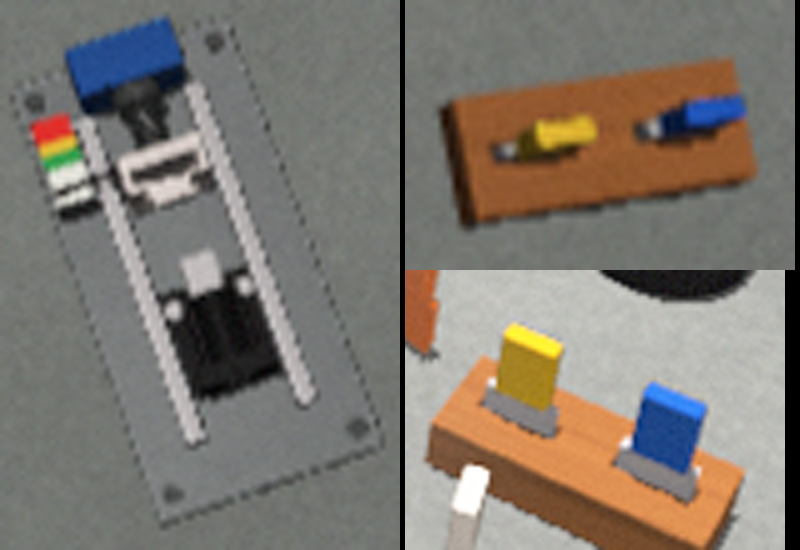

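The crop confirms it: yellow handle on a steel blade in the left slot, blue in the right one. The stop's pocket shows white at crop (160,165), with the pointer at about (90,185) in the white zone. The bracket's rear wall is at about crop (240,385).

```bash
cat >> h.py <<'E'
def plane(im,u,v,z):
    K,R,t=im["K"],np.array(im["R"]),np.array(im["t"])
    d=R.T@np.linalg.inv(K)@np.array([u,v,1]);o=-R.T@t
    return o+d*(z-o[2])/d[2]
E
python3 - <<'E'
from h import *
a=np.load("top.npy",allow_pickle=True).item();b=np.load("side.npy",allow_pickle=True).item()
f=lambda l,z:[plane(a,270+x/5-.4,140+y/5-.4,z) for x,y in l]
C=np.array(f([(12,95),(228,22),(383,447),(163,522)],.012));print(C,C.mean(0))
for v in (C[0]-C[3],C[1]-C[2],C[1]-C[0],C[2]-C[3]): print(np.linalg.norm(v),np.degrees(np.arctan2(v[1],v[0])))
D=np.array([plane(a,400+(x-405)/6-.4,190+y/6-.4,.032) for x,y in [(450,100),(735,60),(757,178),(468,216)]]);print(D,D.mean(0))
for v in (D[0]-D[3],D[1]-D[2],D[1]-D[0],D[2]-D[3]): print(np.linalg.norm(v),np.degrees(np.arctan2(v[1],v[0])))
def cloud(im,m):
    v,u=np.nonzero(m&(im["range_z"]>0));z=im["range_z"][v,u];K=im["K"]
    c=np.stack([(u-K[0,2])/K[0,0]*z,(v-K[1,2])/K[1,1]*z,z],1);return (c-im["t"])@im["R"]
for im in(a,b):
    h=cv2.cvtColor(im["color"],cv2.COLOR_RGB2HSV)
    m=(h[...,0]>22)&(h[...,0]<33)&(h[...,1]>150)&(h[...,2]>90)
    m[:, :380]=0; P=cloud(im,m);P=P[np.hypot(P[:,0]-D[:,0].mean(),P[:,1]-D[:,1].mean())<.1]
    t=P[P[:,2]>P[:,2].max()-.006];print(len(P),P.min(0),P.max(0),"top",t.mean(0),len(t),t.min(0),t.max(0))
E
```

```text
[[ 0.66898141  0.19723335  0.012     ]
 [ 0.71727888  0.05585334  0.012     ]
 [ 0.43609573 -0.03772507  0.012     ]
 [ 0.39091029  0.10123606  0.012     ]] [0.55331658 0.07914942 0.012     ]
0.2941751574490577 19.04599015820557
0.2963458807674303 18.407563952201244
0.14940198782030145 -71.13908397761165
0.14612296005802566 -71.98723424561902
[[ 0.50300429 -0.22923454  0.032     ]
 [ 0.52247416 -0.38074439  0.032     ]
 [ 0.45989749 -0.3870538   0.032     ]
 [ 0.44197822 -0.23494992  0.032     ]] [ 0.48183854 -0.30799566  0.032     ]
0.06129312610198764 5.350417009139838
0.06289395334118261 5.757495792103789
0.15275571954090433 -82.6773003020351
0.1531557658052011 -83.28098805704573
17 [ 0.46995968 -0.28230831  0.08677077] [ 0.48130594 -0.25764806  0.09475795] top [ 0.47628194 -0.26748835  0.09039094] 13 [ 0.47168358 -0.27878207  0.08897458] [ 0.48130594 -0.25764806  0.09475795]
89 [ 0.4704451  -0.28490471  0.05145364] [ 0.4819252  -0.25610809  0.09298412] top [ 0.47612886 -0.27062652  0.09027641] 51 [ 0.47199087 -0.28428618  0.08769943] [ 0.4819252  -0.25610809  0.09298412]
```

```bash
cat > go.py <<'E'
import sys
from h import *
from scipy.spatial.transform import Rotation as Ro
def plan(pos,yaw,n=None,quiet=False):
    "rows to bring TCP to pos, tool x axis at world yaw (deg), tool down"
    s=ctrl.get_state();p=np.array(s["position"]);M=Ro.from_rotvec(s["tool_rot"]).as_matrix()
    y=np.arctan2(M[1,0],M[0,0]);dy=(np.radians(yaw)-y+np.pi)%(2*np.pi)-np.pi;d=np.array(pos)-p
    print("t",round(s["time"],2),"p",p.round(4),"yaw",round(np.degrees(y),1),"tilt",M[:,2].round(3),"F",s["ft_force"].round(1),"w",round(s["grip_width"],3))
    n=n or max(1,int(np.ceil(max(abs(dy)/.18,np.abs(d).max()/.045))))
    for k in range(n):
        a=y+dy*k/n;R=np.array([[np.cos(a),np.sin(a),0],[np.sin(a),-np.cos(a),0],[0,0,-1]])
        print(np.r_[(R.T@d/n*1000).round(1),round(-dy/n,3)].tolist())
if __name__=="__main__":
    a=[float(x) for x in sys.argv[1:]];plan(a[:3],a[3],int(a[4]) if len(a)>4 else None)
E
python3 go.py .477 -.27 .19 97
```

```text
t 0.1 p [ 0.2164 -0.6123  0.1867] yaw 19.5 tilt [-0.001  0.002 -1.   ] F [0.1 0.3 0.5] w 0.999
[45.0, -29.5, -0.4, -0.169]
[49.3, -21.5, -0.4, -0.169]
[52.2, -12.9, -0.4, -0.169]
[53.6, -3.9, -0.4, -0.169]
[53.5, 5.2, -0.4, -0.169]
[51.9, 14.1, -0.4, -0.169]
[48.8, 22.6, -0.4, -0.169]
[44.3, 30.5, -0.4, -0.169]
```

```bash
python3 -m inch '[[0.2,45,-29.5,0,-0.169],[0.2,49,-21.5,0,-0.169],[0.2,52,-13,0,-0.169],[0.2,53.5,-4,0,-0.169],[0.2,53.5,5,0,-0.169]]' 25; python3 go.py .477 -.27 .19 97
```

```text
time: 0.72
position: [0.3758, -0.3944, 0.1831]
tool_rot: [-2.587, -1.772, 0.003]
ft_force: [0.7, 0.6, 0.5]
grip_width: 0.614
t 0.72 p [ 0.3758 -0.3944  0.1831] yaw 68.8 tilt [-0.005  0.004 -1.   ] F [0.7 0.6 0.5] w 0.614
[50.9, 16.5, -2.3, -0.164]
[47.5, 24.5, -2.3, -0.164]
[42.9, 32.0, -2.3, -0.164]
```

```bash
python3 -m inch '[[0.2,51,16.5,-2,-0.164],[0.2,47.5,24.5,-2,-0.164],[0.2,43,32,-2,-0.164],[0.2,0,0,0,0]]'; python3 go.py .477 -.27 .19 97
python3 - <<'E'
from h import *
a=ctrl.get_image("wrist");np.save("w1.npy",a,allow_pickle=True);save(a,"w1.png");print(a["K"],a["R"],a["t"])
E
```

```text
time: 1.23
position: [0.4811, -0.2587, 0.1882]
tool_rot: [-2.045, -2.374, -0.002]
ft_force: [0.2, 0.4, 0.2]
grip_width: 0.6
t 1.23 p [ 0.4811 -0.2587  0.1882] yaw 98.5 tilt [-0.005  0.006 -1.   ] F [0.2 0.4 0.2] w 0.6
[-10.5, -5.7, -1.8, 0.026]
[[309.70691629   0.         318.35079914]
 [  0.         309.70691629 198.13295644]
 [  0.           0.           1.        ]] [[ 0.98875485  0.14946594 -0.00487608]
 [ 0.1455607  -0.95442016  0.26056524]
 [ 0.0342918  -0.25834491 -0.96544393]] [-0.43495166 -0.34882344  0.30768481]
```

View pics/w1.png

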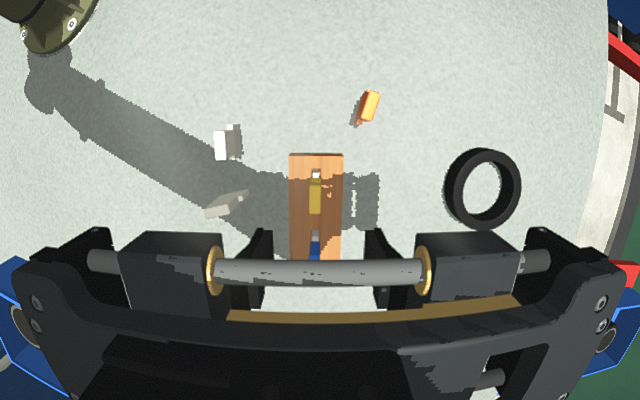

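The wrist view shows the yellow gauge at (315,195) in the near slot of the rack. The blue one is behind it at (314,245), orange at (368,106), whites at (228,142) and (226,204).

```bash
cat >> h.py <<'E'
def fray(im,u,v):
    K=im["K"];x=(np.asarray(u,float)-K[0,2])/K[0,0];y=(np.asarray(v,float)-K[1,2])/K[1,1];r=np.hypot(x,y)+1e-12
    s=np.sin(r)/r;return np.stack([x*s,y*s,np.cos(r)],-1)
def fplane(im,u,v,z):
    R,t=np.array(im["R"]),np.array(im["t"]);o=-R.T@t;d=fray(im,u,v)@R
    return o+d*((z-o[2])/d[...,2])[...,None]
def fcloud(im,m):
    v,u=np.nonzero(m&(im["range_z"]>0));d=fray(im,u,v);c=d/d[:,2:]*im["range_z"][v,u][:,None]
    return (c-im["t"])@np.array(im["R"])
E
python3 - <<'E'
from h import *
a=np.load("w1.npy",allow_pickle=True).item()
h=cv2.cvtColor(a["color"],cv2.COLOR_RGB2HSV)
m=(h[...,0]>20)&(h[...,0]<33)&(h[...,1]>130);m[:150]=0;m[225:]=0;m[:,:300]=0;m[:,335:]=0
P=fcloud(a,m);print(len(P),P.min(0),P.max(0))
t=P[P[:,2]>P[:,2].max()-.008];print(len(t),t.mean(0),t.min(0),t.max(0))
box=np.array([[289,153],[343,153]]);print(fplane(a,box[:,0],box[:,1],.032))
# edges of the rack at row ~190
for r in(165,190,220): print(r,fplane(a,np.array([289.5,343]),np.array([r,r]),.032))
save(a,"w1c.png",(280,145,352,265),5)
E
```

```text
414 [ 0.46989162 -0.28503589  0.04914433] [ 0.48470361 -0.25410494  0.09118852]
355 [ 0.47713823 -0.26897142  0.08872532] [ 0.46989162 -0.28503589  0.08323125] [ 0.48470361 -0.2546501   0.09118852]
[[ 0.4414394  -0.23502721  0.032     ]
 [ 0.50280968 -0.22576073  0.032     ]]
165 [[ 0.44387694 -0.24884128  0.032     ]
 [ 0.50509802 -0.23956937  0.032     ]]
190 [[ 0.44773434 -0.2784123   0.032     ]
 [ 0.51005724 -0.26892384  0.032     ]]
220 [[ 0.45237359 -0.31553419  0.032     ]
 [ 0.51644676 -0.30571522  0.032     ]]
```

View pics/w1c.png

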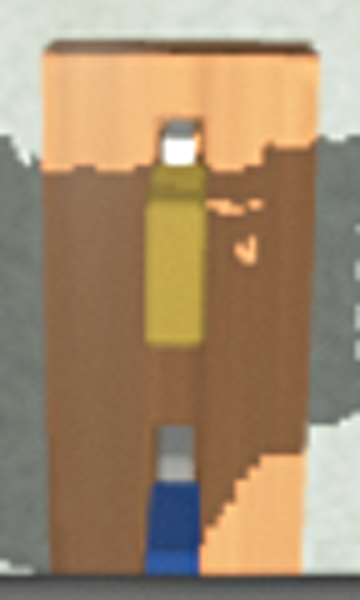

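The crop shows the steel blade shoulder and the yellow handle centred in the near slot, so this is the right gauge. Top centre is about (0.477, -0.269, 0.089). Next I align and descend.

```bash
python3 -m inch '[[0.2,-10.5,-5.5,0,0.02],[0.2,0,0,40,0],[0.2,0,0,40,0]]'; python3 go.py .477 -.269 .051 97.5
```

```text
time: 1.65
position: [0.4732, -0.2813, 0.1087]
tool_rot: [-2.095, -2.339, 0.005]
ft_force: [-0.7, -0.4, 0.7]
grip_width: 0.601
t 1.65 p [ 0.4732 -0.2813  0.1087] yaw 96.3 tilt [-0.003 -0.002 -1.   ] F [-0.7 -0.4  0.7] w 0.601
[5.9, 2.6, 28.8, -0.01]
[5.9, 2.6, 28.8, -0.01]
```

```bash
python3 -m inch '[[0.2,10,4,0,-0.02],[0.2,0,0,0,0]]'; python3 go.py .477 -.269 .051 97.5
```

```text
time: 1.9
position: [0.4725, -0.2729, 0.1069]
tool_rot: [-2.075, -2.35, 0.007]
ft_force: [0.4, -0.5, -0.2]
grip_width: 0.6
t 1.9 p [ 0.4725 -0.2729  0.1069] yaw 97.1 tilt [-0.008  0.001 -1.   ] F [ 0.4 -0.5 -0.2] w 0.6
[1.7, 2.5, 27.9, -0.003]
[1.7, 2.5, 27.9, -0.003]
```

```bash
python3 -m inch '[[0.2,3,6,0,0],[0.2,0,0,20,0],[0.2,0,0,20,0],[0.2,0,0,10,0],[0.2,0,0,0,0]]'; python3 go.py .477 -.269 .051 97.5
```

```text
time: 2.52
position: [0.4802, -0.2711, 0.0574]
tool_rot: [2.081, 2.354, -0.007]
ft_force: [0.1, -0.5, -0.2]
grip_width: 0.601
t 2.52 p [ 0.4802 -0.2711  0.0574] yaw 97.0 tilt [-0.003 -0.003 -1.   ] F [ 0.1 -0.5 -0.2] w 0.601
[2.5, -3.0, 6.4, -0.008]
```

```bash
python3 -m inch '[[0.2,2,-3,6,-0.008],[0.2,0,0,0,0],[-0.3,0,0,0,0],[-0.7,0,0,0,0],[-1,0,0,0,0]]' 25; python3 -m inch '[[-1,0,0,0,0],[-1,0,0,0,0]]' 25; python3 go.py .477 -.269 .051 97.5
```

```text
time: 3.15
position: [0.4779, -0.2702, 0.0527]
tool_rot: [2.069, 2.36, -0.007]
ft_force: [0.0, 0.2, 0.8]
grip_width: 0.346
time: 3.4
position: [0.4781, -0.2703, 0.0529]
tool_rot: [2.069, 2.36, -0.007]
ft_force: [0.3, -0.3, -0.4]
grip_width: 0.122
t 3.4 p [ 0.4781 -0.2703  0.0529] yaw 97.5 tilt [-0.    -0.006 -1.   ] F [ 0.3 -0.3 -0.4] w 0.122
[1.4, -0.9, 1.9, 0.0]
```

```bash
python3 -m inch '[[-1,0,0,0,0],[-1,0,0,-15,0],[-1,0,0,-30,0],[-1,0,0,-40,0],[-1,0,0,-40,0]]' 30;  python3 go.py .605 .096 .17 108.5
```

```text
time: 4.03
position: [0.4756, -0.268, 0.1799]
tool_rot: [-2.068, -2.36, 0.008]
ft_force: [0.6, 0.2, -1.0]
grip_width: 0.112
t 4.03 p [ 0.4756 -0.268   0.1799] yaw 97.5 tilt [-0.006 -0.001 -1.   ] F [ 0.6  0.2 -1. ] w 0.112
[38.2, 19.6, 1.1, -0.021]
[37.8, 20.4, 1.1, -0.021]
[37.3, 21.2, 1.1, -0.021]
[36.9, 22.0, 1.1, -0.021]
[36.4, 22.7, 1.1, -0.021]
[35.9, 23.5, 1.1, -0.021]
[35.4, 24.3, 1.1, -0.021]
[34.9, 25.0, 1.1, -0.021]
[34.3, 25.7, 1.1, -0.021]
```

```bash
python3 -m inch '[[-1,38,20,1,-0.021],[-1,38,20.5,1,-0.021],[-1,37.5,21,1,-0.021],[-1,37,22,1,-0.021],[-1,36.5,22.5,1,-0.021]]' ;  python3 go.py .605 .096 .17 108.5
```

```text
time: 4.65
position: [0.5522, -0.0664, 0.1835]
tool_rot: [1.946, 2.454, -0.007]
ft_force: [0.2, -0.3, -0.0]
grip_width: 0.116
t 4.65 p [ 0.5522 -0.0664  0.1835] yaw 103.2 tilt [ 0.005 -0.01  -1.   ] F [ 0.2 -0.3 -0. ] w 0.116
[36.5, 22.1, 3.4, -0.023]
[36.0, 22.9, 3.4, -0.023]
[35.5, 23.8, 3.4, -0.023]
[34.9, 24.6, 3.4, -0.023]
```

```bash
python3 -m inch '[[-1,36,22,2,-0.023],[-1,36,23,2,-0.023],[-1,35,23,2,-0.023],[-1,22,16,2,-0.02],[-1,0,0,0,0]]' ;  python3 go.py .605 .096 .17 108.5
python3 - <<'E'
from h import *
a=ctrl.get_image("wrist");np.save("w2.npy",a,allow_pickle=True)
b=ctrl.get_image("side");np.save("s2.npy",b,allow_pickle=True);c=ctrl.get_image("top");np.save("t2.npy",c,allow_pickle=True)
print(-np.array(a["R"]).T@a["t"])
save(a,"w2.png",(160,60,480,300),2.5)
E
```

```text
time: 5.28
position: [0.6015, 0.0897, 0.179]
tool_rot: [1.822, 2.544, -0.002]
ft_force: [-0.5, 0.1, -1.3]
grip_width: 0.113
t 5.28 p [0.6015 0.0897 0.179 ] yaw 108.8 tilt [ 0.009 -0.008 -1.   ] F [-0.5  0.1 -1.3] w 0.113
[4.8, 5.3, 9.0, 0.005]
[0.57506618 0.15975261 0.37539572]
```

View pics/w2.png

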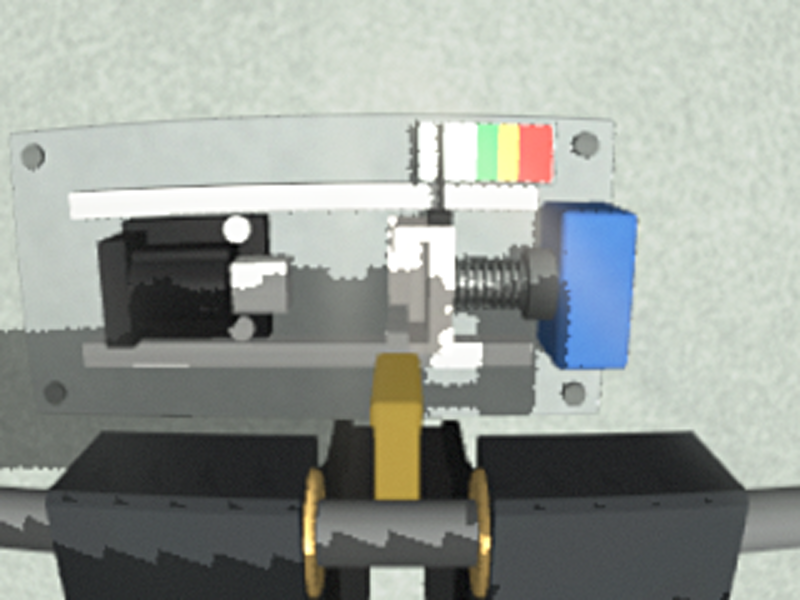

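The wrist view shows the bracket at crop (180,280) with its nose at (285,285). The stop spans x 390 to 453 (spring to its right), its pointer sits at (437,165) in the white zone, and the gauge is held upright at (397,400). I enlarge the stop next.

Run:
```python
from h import *
a=np.load("w2.npy",allow_pickle=True).item()
q=lambda l,z:fplane(a,np.array([160+(x-1)/2.5 for x,y in l]),np.array([60+(y-1)/2.5 for x,y in l]),z)
C=q([(12,133),(614,121),(600,412)],.012);print("plate TL TR BR",C)
v=C[1]-C[0];print(np.linalg.norm(v),np.degrees(np.arctan2(v[1],v[0])));w=C[1]-C[2];print(np.linalg.norm(w),np.degrees(np.arctan2(w[1],w[0])))
print("centre",(C[0]+C[2])/2)
r=q([(70,193),(70,217),(84,345),(84,367),(537,187),(537,208)],.028);print("rails",r)
v=r[4]-r[0];print(np.linalg.norm(v),np.degrees(np.arctan2(v[1],v[0])))
save(a,"w2c.png",(305,115,375,225),5.4)
```

```text
plate TL TR BR [[0.39181179 0.10438246 0.012     ]
 [0.67260377 0.199944   0.012     ]
 [0.72141125 0.06156099 0.012     ]]
0.2966077218960221 18.79490841369921
0.14673796440040268 109.42767021951946
centre [0.55661152 0.08297173 0.012     ]
rails [[0.43837013 0.08711588 0.028     ]
 [0.44133729 0.07597664 0.028     ]
 [0.46323725 0.01646045 0.028     ]
 [0.46560939 0.00524916 0.028     ]
 [0.64508107 0.15682741 0.028     ]
 [0.64844351 0.14782427 0.028     ]]
0.21814928343479467 18.636246009774478
```

View pics/w2c.png

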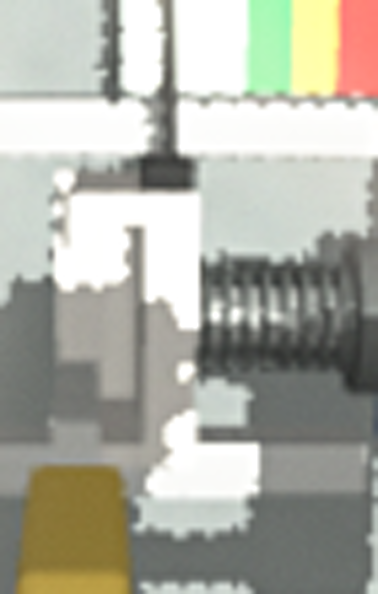

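Run:
```python
from h import *
a=np.load("w2.npy",allow_pickle=True).item()
q=lambda l,z:fplane(a,np.array([305+(x-2.7)/5.4 for x,y in l]),np.array([115+(y-2.7)/5.4 for x,y in l]),z)
th=np.radians(18.7);R=np.array([[np.cos(th),-np.sin(th)],[np.sin(th),np.cos(th)]])
F=lambda p:((p[:,:2]-[.5566,.0820])@R*1000).round(1)
S=q([(200,190),(200,300),(196,430),(130,228),(67,190)],.060);print("stop rear/rear/rear/pocket+y/front+y",S.round(4),F(S))
P=q([(160,110),(182,110)],.05);print(F(P))
G=q([(20,570),(132,572),(35,468),(118,466)],.215);print("gauge",G.round(4),F(G))
print("tcp in fixture",F(np.array([[.6015,.0897,0]])))
m=np.zeros((400,640),bool);m[200:222,309:328]=1
c=fcloud(a,m);print(np.median(c,0),c.min(0),c.max(0))
h=cv2.cvtColor(a["color"],cv2.COLOR_RGB2HSV);m=(h[...,0]>18)&(h[...,0]<33)&(h[...,1]>130);m[:195]=0;m[265:]=0;m[:,:300]=0;m[:,335:]=0
c=fcloud(a,m);f=F(c);
for z0 in (.17,.18,.19,.2,.21): k=(c[:,2]>z0)&(c[:,2]<z0+.01);print(z0,k.sum(),f[k].min(0) if k.any() else 0,f[k].max(0) if k.any() else 0)
```

```text
stop rear/rear/rear/pocket+y/front+y [[0.612  0.1307 0.06  ]
 [0.6192 0.1106 0.06  ]
 [0.6273 0.086  0.06  ]
 [0.6018 0.1194 0.06  ]
 [0.5881 0.1225 0.06  ]] [[ 68.1  28.4]
 [ 68.5   7.1]
 [ 68.2 -18.9]
 [ 54.9  21. ]
 [ 42.9  28.2]]
[[60.9 42.8]
 [65.1 42.8]]
gauge [[0.5897 0.1025 0.215 ]
 [0.6006 0.106  0.215 ]
 [0.5877 0.1133 0.215 ]
 [0.5955 0.1162 0.215 ]] [[37.9  8.8]
 [49.4  8.6]
 [39.5 19.7]
 [47.8 19.9]]
tcp in fixture [[45.  -7.1]]
[0.59550688 0.10367462 0.19585808] [0.59000272 0.04639746 0.01108308] [0.62147486 0.10581045 0.21459491]
0.17 24 [38.8  6.7] [48.8  8.7]
0.18 64 [38.9  6.8] [49.2  8.8]
0.19 92 [38.4  7.1] [49.1  8.9]
0.2 96 [38.2  7.4] [48.7  9.1]
0.21 782 [ 37.7 -15.7] [49.  9.]
```

```bash
python3 -m inch '[[-1,5,10,20,0.003],[-1,0,0,20,0],[-1,0,0,15,0],[-1,0,0,0,0]]' ;  python3 go.py .6093 .0978 .118 108.7
```

```text
time: 5.92
position: [0.6097, 0.0881, 0.1184]
tool_rot: [1.84, 2.53, -0.011]
ft_force: [-0.3, 0.8, -1.6]
grip_width: 0.116
t 5.92 p [0.6097 0.0881 0.1184] yaw 107.9 tilt [ 0.006 -0.014 -1.   ] F [-0.3  0.8 -1.6] w 0.116
[9.4, 2.7, 0.4, -0.013]
```

```bash
python3 -m inch '[[-1,9,2.5,0,-0.013],[-1,0,0,0,0]]' ;  python3 go.py .6093 .0978 .118 108.7
```

```text
time: 6.18
position: [0.6095, 0.0984, 0.1187]
tool_rot: [1.822, 2.543, -0.01]
ft_force: [0.0, -0.1, -0.7]
grip_width: 0.116
t 6.17 p [0.6095 0.0984 0.1187] yaw 108.7 tilt [ 0.007 -0.013 -1.   ] F [ 0.  -0.1 -0.7] w 0.116
[-0.5, -0.4, 0.7, 0.001]
```

Close look from here (picture 8).

Run:
```python
from h import *
a=ctrl.get_image("wrist");np.save("w3.npy",a,allow_pickle=True)
b=ctrl.get_image("side");np.save("s3.npy",b,allow_pickle=True)
c=a["color"][90:260,230:430,::-1];d=b["color"][140:250,270:390,::-1]
o=np.zeros((600,800,3),np.uint8)
o[:340,:400]=cv2.resize(c,(400,340))
o=cv2.resize(a["color"][110:235,260:390,::-1],(624,600),interpolation=cv2.INTER_CUBIC)
cv2.imwrite("pics/w3.png",o)
h=cv2.cvtColor(a["color"],cv2.COLOR_RGB2HSV);m=(h[...,0]>18)&(h[...,0]<33)&(h[...,1]>130);m[:195]=0;m[265:]=0;m[:,:290]=0;m[:,345:]=0
th=np.radians(18.7);R=np.array([[np.cos(th),-np.sin(th)],[np.sin(th),np.cos(th)]])
P=fcloud(a,m);f=((P[:,:2]-[.5566,.0820])@R*1000)
for z0 in (.11,.12,.13,.14,.15): k=(P[:,2]>z0)&(P[:,2]<z0+.01);print(z0,k.sum(),f[k].min(0) if k.any() else 0,f[k].max(0) if k.any() else 0)
```

```text
0.11 26 [49.18274121 12.97030004] [59.17254838 14.3175708 ]
0.12 61 [49.24862816 12.25147775] [59.56712767 14.50631893]
0.13 92 [48.86019959 12.81859485] [59.45559527 14.89659216]
0.14 98 [49.071834   13.22666312] [59.15135743 14.97815625]
0.15 767 [48.20741567 -9.95616993] [59.44885337 14.78559431]
```

View pics/w3.png

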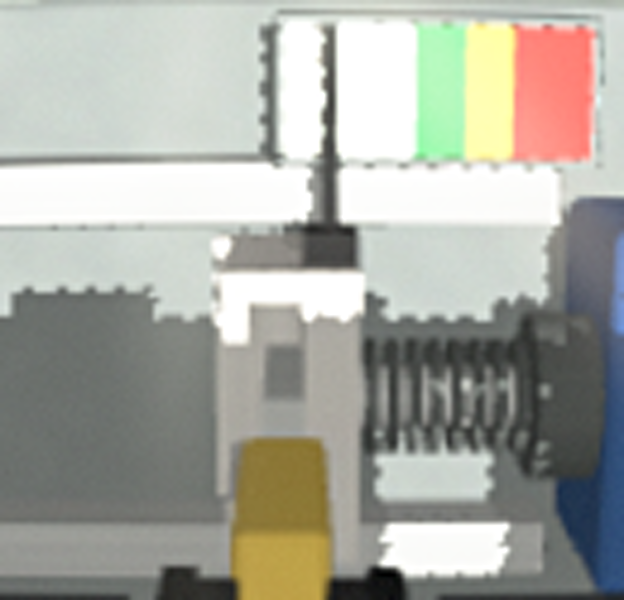

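Run:
```python
from h import *
a=np.load("w3.npy",allow_pickle=True).item()
th=np.radians(18.7);R=np.array([[np.cos(th),-np.sin(th)],[np.sin(th),np.cos(th)]])
def q(l,z):
    l=np.array(l,float);p=fplane(a,260+(l[:,0]-2)/4.8,110+(l[:,1]-2)/4.8,z);print(z,((p[:,:2]-[.5566,.0820])@R*1000).round(1).tolist())
q([(363,290),(361,500),(217,290),(217,480),(248,310),(305,310),(275,303),(275,270)],.060)
q([(265,347),(303,347)],.073)
q([(265,400),(304,400)],.10)
q([(264,432),(304,432)],.113)
m=np.zeros((400,640),bool)
for x,y in [(284,355),(284,372),(284,390),(284,418)]:
    m[:]=0;m[int(110+y/4.8),int(260+x/4.8)]=1;P=fcloud(a,m);print(P.round(4),((P[:,:2]-[.5566,.0820])@R*1000).round(1))
```

```text
0.06 [[68.3, 24.1], [68.6, -14.6], [42.8, 24.1], [42.5, -10.8], [48.2, 20.5], [58.2, 20.5], [52.9, 21.8], [52.9, 27.6]]
0.073 [[51.3, 16.9], [57.7, 17.0]]
0.1 [[51.6, 15.2], [57.4, 15.2]]
0.113 [[51.5, 14.0], [57.2, 14.0]]
[[0.6024 0.117  0.0831]] [[54.6 18.4]]
[[0.6023 0.1172 0.0965]] [[54.6 18.7]]
[[0.6021 0.1177 0.1096]] [[54.5 19.2]]
[[0.6033 0.1142 0.1118]] [[54.5 15.5]]
```

```bash
python3 -m inch '[[-1,0.5,-1.5,0,0],[-1,0,0,0,0]]' ;  python3 go.py .6082 .0985 .107 108.7
```

```text
time: 6.52
position: [0.6087, 0.0968, 0.1196]
tool_rot: [1.824, 2.539, -0.01]
ft_force: [-0.2, -0.5, -0.9]
grip_width: 0.113
t 6.53 p [0.6087 0.0968 0.1196] yaw 108.6 tilt [ 0.009 -0.014 -1.   ] F [-0.2 -0.5 -0.9] w 0.113
[1.8, 0.1, 12.6, -0.001]
```

```bash
python3 -m inch '[[-1,1.5,0,6,0],[-1,0.5,0,6,0],[-1,0,0,0,0]]' ;  python3 go.py .6082 .0985 .1 108.7
```

```text
time: 6.9
position: [0.608, 0.0983, 0.1066]
tool_rot: [1.824, 2.539, -0.011]
ft_force: [-0.6, 0.6, -2.0]
grip_width: 0.114
t 6.9 p [0.608  0.0983 0.1066] yaw 108.6 tilt [ 0.009 -0.015 -1.   ] F [-0.6  0.6 -2. ] w 0.114
[0.1, 0.3, 6.6, -0.002]
```

```bash
python3 -m inch '[[-1,0,0.3,5,0],[-1,0,0,5,0],[-1,0,0,0,0]]' ;  python3 go.py .6082 .0985 .068 108.7
```

```text
time: 7.28
position: [0.6083, 0.0981, 0.0956]
tool_rot: [1.824, 2.539, -0.011]
ft_force: [-1.1, 0.2, -1.0]
grip_width: 0.113
t 7.28 p [0.6083 0.0981 0.0956] yaw 108.6 tilt [ 0.008 -0.015 -1.   ] F [-1.1  0.2 -1. ] w 0.113
[0.4, 0.1, 27.6, -0.002]
```

```bash
python3 -m inch '[[-1,0.2,0,5,0],[-1,0.2,0,5,0],[-1,0,0,5,0],[-1,0,0,0,0]]' ;  python3 go.py .6082 .0985 .068 108.7
```

```text
time: 7.78
position: [0.6083, 0.0983, 0.0795]
tool_rot: [1.824, 2.539, -0.011]
ft_force: [-0.5, 1.2, -1.6]
grip_width: 0.114
t 7.78 p [0.6083 0.0983 0.0795] yaw 108.6 tilt [ 0.008 -0.015 -1.   ] F [-0.5  1.2 -1.6] w 0.114
[0.2, -0.0, 11.5, -0.002]
```

```bash
python3 -m inch '[[-1,0,0,5,0],[-1,0,0,4,0],[-1,0,0,0,0]]' ;  python3 -m inch '[[-1,0,0,2.5,0],[-1,0,0,0,0]]'
```

```text
time: 8.15
position: [0.6084, 0.0982, 0.0699]
tool_rot: [1.824, 2.539, -0.011]
ft_force: [-0.3, -0.1, -0.8]
grip_width: 0.119
time: 8.4
position: [0.6092, 0.0981, 0.0681]
tool_rot: [1.824, 2.538, -0.01]
ft_force: [0.1, 0.0, 0.3]
grip_width: 0.115
```

```bash
python3 -m inch '[[-1,0,0,2,0],[-1,0,0,0,0]]'; python3 -m inch '[[-0.6,0,0,0,0],[-0.4,0,0,0,0],[-0.3,0,0,0,0]]'
```

```text
time: 8.65
position: [0.6109, 0.0982, 0.0681]
tool_rot: [1.822, 2.535, -0.006]
ft_force: [-0.5, 0.0, -1.5]
grip_width: 0.117
time: 9.02
position: [0.6104, 0.0984, 0.0676]
tool_rot: [1.823, 2.536, -0.007]
ft_force: [-0.0, 0.0, 0.4]
grip_width: 0.311
```

```bash
python3 -m inch '[[-0.2,0,0,-10,0],[-0.2,0,0,-25,0],[-0.2,0,0,-40,0],[-0.2,0,0,-40,0],[-0.2,0,0,0,0]]'
python3 - <<'E'
from h import *
a=ctrl.get_image("wrist");np.save("w4.npy",a,allow_pickle=True)
o=cv2.resize(a["color"][80:280,180:440,::-1],(780,600),interpolation=cv2.INTER_CUBIC)
cv2.imwrite("pics/w4.png",o)
E
python3 go.py .6082 .0985 .2 108.7
```

```text
time: 9.65
position: [0.6089, 0.1007, 0.1881]
tool_rot: [1.822, 2.537, -0.005]
ft_force: [-0.1, -0.2, -0.6]
grip_width: 0.399
t 9.7 p [0.6078 0.1001 0.1861] yaw 108.6 tilt [ 0.01  -0.014 -1.   ] F [ 0.2 -0.2 -0.8] w 0.397
[-1.7, -0.2, -13.9, -0.001]
```

View pics/w4.png

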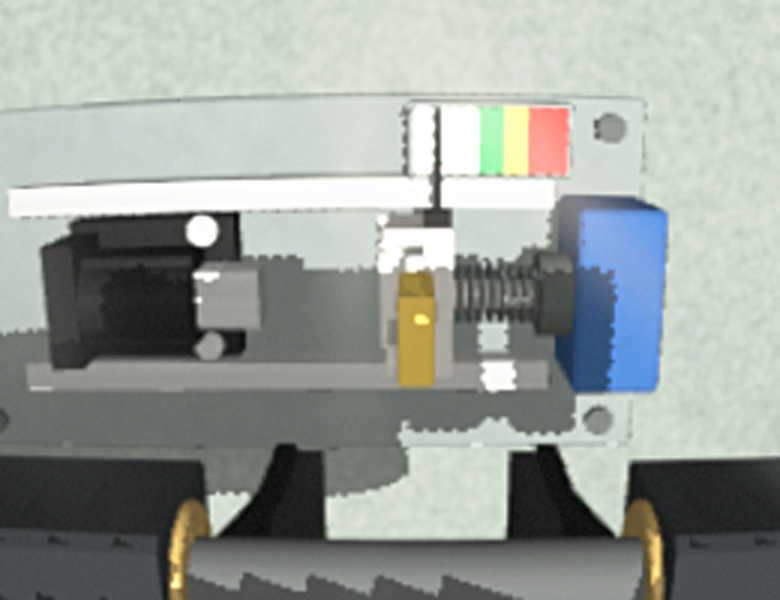

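The gauge sits upright in the pocket with its handle at (417,330), and the pointer is at rest at (436,160). The bracket's nose tip is at (262,298) and its rear wall at x of about 42.

```bash
cat >> h.py <<'E'
th=np.radians(18.7);RF=np.array([[np.cos(th),-np.sin(th)],[np.sin(th),np.cos(th)]]);OF=np.array([.5566,.0820])
F=lambda p:((np.atleast_2d(p)[:,:2]-OF)@RF*1000).round(1)
E
python3 - <<'E'
from h import *
a=np.load("w4.npy",allow_pickle=True).item()
q=lambda l,z:fplane(a,180+np.array(l,float)[:,0]/3,80+np.array(l,float)[:,1]/3,z)
print("nose",F(q([(262,270),(262,325)],.048)),"rear top",F(q([(41,250),(52,365)],.058)))
h=cv2.cvtColor(a["color"],cv2.COLOR_RGB2HSV);m=(h[...,0]>18)&(h[...,0]<33)&(h[...,1]>130);m[:165]=0;m[215:]=0;m[:,:305]=0;m[:,335:]=0
P=fcloud(a,m);t=P[P[:,2]>P[:,2].max()-.006];print(np.median(t,0),F(t).min(0),F(t).max(0),P[:,2].max())
for x in (-100,-110,-120): print(x,OF+RF@[x/1000,-.001])
E
python3 go.py .4525 .0457 .19 18.7
```

```text
nose [[ -1.4  10.4]
 [ -2.3 -10.7]] rear top [[-84.7  21.6]
 [-84.8 -23.4]]
[0.60859041 0.09914549 0.10384737] [ 49.9 -15. ] [60.2 13.7] 0.10577790611596524
-100 [0.46219959 0.04899149]
-110 [0.45272748 0.04578536]
-120 [0.44325538 0.04257923]
t 9.7 p [0.6078 0.1001 0.1861] yaw 108.6 tilt [ 0.01  -0.014 -1.   ] F [ 0.2 -0.2 -0.8] w 0.397
[-0.2, -18.3, -0.4, 0.174]
[-3.4, -18.0, -0.4, 0.174]
[-6.5, -17.1, -0.4, 0.174]
[-9.3, -15.7, -0.4, 0.174]
[-11.9, -13.9, -0.4, 0.174]
[-14.1, -11.6, -0.4, 0.174]
[-15.9, -9.0, -0.4, 0.174]
[-17.3, -6.1, -0.4, 0.174]
[-18.0, -3.0, -0.4, 0.174]
```

Gauge top is at 0.104, so it is fully seated. Next I swing behind the bracket with the jaws across.

```bash
python3 -m inch '[[-0.6,0,-18.5,0,0.174],[-1,-3.5,-18,0,0.174],[-1,-6.5,-17.5,0,0.174],[-1,-9.5,-16,0,0.174],[-1,-12,-14,0,0.174]]' 25; python3 go.py .448 .0442 .18 18.7
```

```text
time: 10.32
position: [0.5145, 0.0694, 0.1802]
tool_rot: [2.748, 1.499, -0.009]
ft_force: [0.0, 0.1, 1.1]
grip_width: 0.013
t 10.32 p [0.5145 0.0694 0.1802] yaw 57.2 tilt [ 0.    -0.013 -1.   ] F [0.  0.1 1.1] w 0.013
[-14.3, -10.6, 0.0, 0.168]
[-15.9, -8.0, 0.0, 0.168]
[-17.0, -5.2, 0.0, 0.168]
[-17.6, -2.3, 0.0, 0.168]
```

```bash
python3 -m inch '[[-1,-14.5,-10.5,0,0.168],[-1,-16,-8,0,0.168],[-1,-17,-5,0,0.168],[-1,-17,-2.5,0,0.168],[-1,0,0,0,0]]' 25; python3 go.py .448 .0442 .035 18.7
```

```text
time: 10.95
position: [0.4411, 0.0425, 0.1754]
tool_rot: [3.093, 0.473, -0.018]
ft_force: [0.6, 0.3, -0.3]
grip_width: 0.008
t 10.95 p [0.4411 0.0425 0.1754] yaw 17.4 tilt [-0.009 -0.014 -1.   ] F [ 0.6  0.3 -0.3] w 0.008
[1.8, 0.1, 35.1, -0.006]
[1.8, 0.1, 35.1, -0.006]
[1.8, 0.1, 35.1, -0.006]
[1.8, 0.1, 35.1, -0.006]
```

```bash
python3 -m inch '[[-1,3,0,30,-0.022],[-1,0,0,35,0],[-1,0,0,35,0],[-1,0,0,15,0],[-1,0,0,0,0]]'; python3 go.py .448 .0442 .035 18.7;python3 -c "
from h import *;print(F(ctrl.get_state()['position']))"
```

```text
time: 11.58
position: [0.445, 0.043, 0.0564]
tool_rot: [3.086, 0.53, -0.016]
ft_force: [0.0, 1.1, 0.1]
grip_width: 0.007
t 11.57 p [0.445  0.043  0.0564] yaw 19.5 tilt [-0.008 -0.013 -1.   ] F [0.  1.1 0.1] w 0.007
[3.2, -0.2, 21.4, 0.014]
[[-118.2   -1.2]]
```

```bash
python3 -m inch '[[-1,0,0,10,0.014],[-1,0,0,10,0],[-1,0,0,0,0]]'; python3 -m inch '[[-1,6,0,0,0],[-1,6,0,0,0],[-1,6,0,0,0],[-1,0,0,0,0]]'; python3 -c "
from h import *;s=ctrl.get_state();print(F(s['position']),s['position'],s['ft_force'][:2]@RF)"
```

```text
time: 11.95
position: [0.4473, 0.0429, 0.0374]
tool_rot: [3.088, 0.508, -0.009]
ft_force: [0.4, -0.3, 0.7]
grip_width: 0.006
time: 12.45
position: [0.4671, 0.0493, 0.0385]
tool_rot: [3.088, 0.508, -0.005]
ft_force: [0.6, 0.3, 0.1]
grip_width: 0.004
[[-95.3  -2.3]] [0.46711918 0.04926036 0.03845532] [0.683165  0.1340487]
```

```bash
python3 -m inch '[[-1,6,-0.5,0,0],[-1,6,-0.5,0,0],[-1,6,0,0,0],[-1,6,0,0,0],[-1,0,0,0,0]]'; python3 -c "
from h import *;s=ctrl.get_state();print(F(s['position']),s['position'],s['ft_force'][:2]@RF)"
```

```text
time: 13.08
position: [0.4912, 0.0586, 0.0383]
tool_rot: [3.088, 0.508, -0.005]
ft_force: [-0.5, 0.9, 0.0]
grip_width: 0.001
[[-69.4  -1.2]] [0.4912462  0.05863146 0.03828443] [-0.22265277  0.99681305]
```

```bash
python3 -m inch '[[-1,5,0,0,0],[-1,5,0,0,0],[-1,5,0,0,0],[-1,4,0,0,0],[-1,0,0,0,0]]'; python3 -c "
from h import *;s=ctrl.get_state();print(F(s['position']),s['position'],s['ft_force'][:2]@RF)
a=ctrl.get_image('wrist');np.save('w5.npy',a,allow_pickle=True);save(a,'w5.png',(170,60,470,300),2.5)"
```

```text
time: 13.7
position: [0.5103, 0.065, 0.0381]
tool_rot: [3.088, 0.508, -0.006]
ft_force: [-0.2, 0.1, -0.3]
grip_width: 0.003
[[-49.3  -1.3]] [0.51034617 0.06497707 0.0380822 ] [-0.17300322  0.1696785 ]
```

View pics/w5.png

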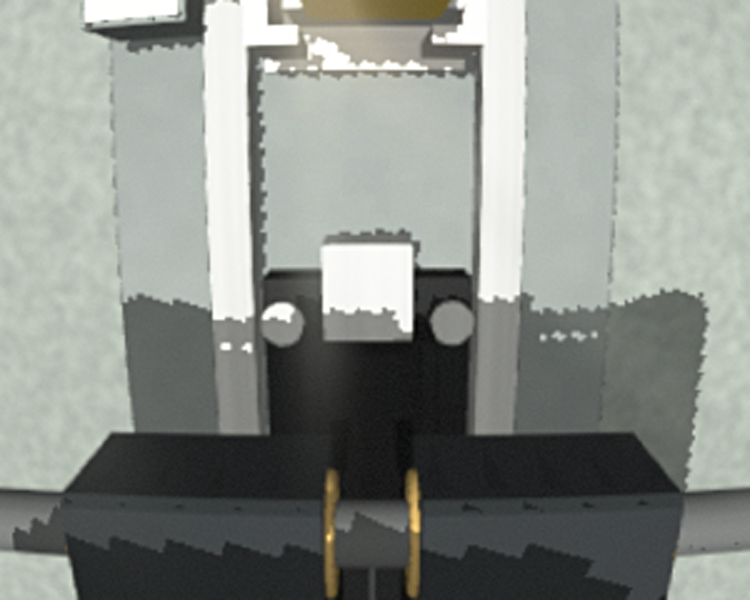

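The bracket is square between the rails with its nose tip at crop (367,243). The stop front is at row 45, with the gauge handle above it at (380,10).

Run:
```python
from h import *
a=np.load("w5.npy",allow_pickle=True).item()
q=lambda l,z:F(fplane(a,170+np.array(l,float)[:,0]/2.5,60+np.array(l,float)[:,1]/2.5,z))
print("nose",q([(325,243),(412,243)],.048),"lip",q([(270,45),(455,45)],.06),"foot front",q([(270,271),(468,271)],.026))
```

```text
nose [[ -3.4   9.5]
 [ -3.5 -11.6]] lip [[ 43.6  21. ]
 [ 43.5 -20.2]] foot front [[-14.3  25.9]
 [-14.4 -28.6]]
```

Run:
```python
from h import *
a=np.load("w5.npy",allow_pickle=True).item();w4=np.load("w4.npy",allow_pickle=True).item()
def proj(im,X):
    c=np.array(im["R"])@X+im["t"];r=np.hypot(c[0],c[1]);t=np.arctan2(r,c[2]);K=im["K"];return K[0,0]*t*c[:2]/r+[K[0,2],K[1,2]]
s=ctrl.get_state();print(s["position"],s["time"])
for im in(a,w4):print("cam",-np.array(im["R"]).T@im["t"],F(-np.array(im["R"]).T@im["t"]))
p=proj(a,np.array([*s["position"][:2],.0381]));print("tcp px",p,(p-[170,60])*2.5)
t=ctrl.get_image("top");t0=np.load("top.npy",allow_pickle=True).item()
np.save("t5.npy",t,allow_pickle=True);si=ctrl.get_image("side");np.save("s5.npy",si,allow_pickle=True)
z=lambda i,x0,y0,w,h,s:cv2.resize(i["color"][y0:y0+h,x0:x0+w,::-1],(w*s,h*s),interpolation=cv2.INTER_CUBIC)
o=np.zeros((480,800,3),np.uint8);o[:480,:320]=z(t,270,135,80,120,4);o[:480,320:800]=z(si,260,130,120,120,4)
cv2.imwrite("pics/c5.png",o)
print("top0 nose",F(plane(t0,270+200/5,140+250/5,.048)),"rear",F(plane(t0,270+240/5,140+385/5,.05)))
```

```text
[0.51016774 0.06491323 0.03804388] 13.75
cam [0.5789227  0.09001094 0.23481315] [[23.7  0.4]]
cam [0.58195618 0.17185076 0.3839481 ] [[52.8 77. ]]
tcp px [317.66321486 222.73124502] [369.15803715 406.82811255]
top0 nose [[-3.5 -6.3]] rear [[-91.8  -1.2]]
```

View pics/c5.png

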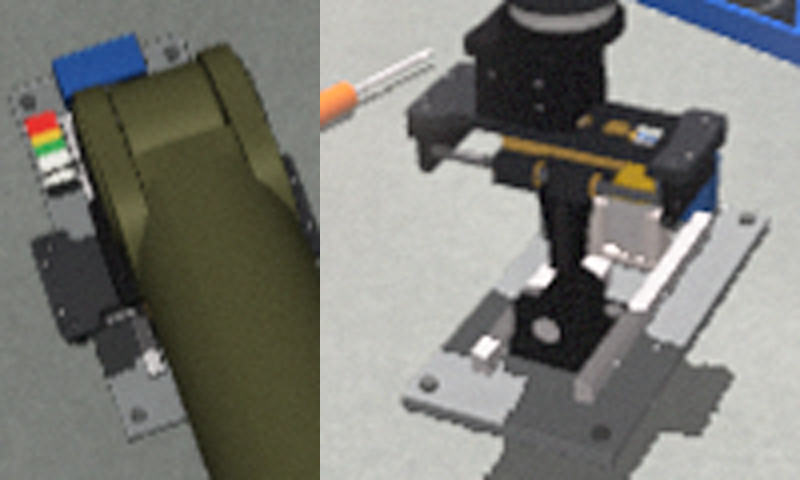

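The side view shows the finger standing over or inside the bracket, apparently past the rear wall, and the bracket has not moved. I check the depth around the tip.

Run:
```python
from h import *
a=np.load("w5.npy",allow_pickle=True).item()
u0=317
for v in range(155,262,5):
    m=np.zeros((400,640),bool);row=[]
    for u in (290,300,309,317,325,334):
        m[:]=0;m[v,u]=1;P=fcloud(a,m)
        row.append((F(P)[0][0],F(P)[0][1],round(P[0,2]*1000)) if len(P) else None)
    print(v,row)
```

```text
155 [(np.float64(-7.0), np.float64(18.5), 12), (np.float64(-3.7), np.float64(10.1), 36), (np.float64(-3.7), np.float64(4.3), 37), (np.float64(-3.5), np.float64(-0.9), 38), (np.float64(-3.4), np.float64(-6.0), 39), (np.float64(-3.5), np.float64(-11.7), 38)]
160 [(np.float64(-10.7), np.float64(18.7), 12), (np.float64(-4.9), np.float64(9.5), 50), (np.float64(-5.1), np.float64(4.1), 49), (np.float64(-5.1), np.float64(-0.8), 49), (np.float64(-5.4), np.float64(-5.7), 47), (np.float64(-5.2), np.float64(-11.2), 48)]
165 [(np.float64(-14.3), np.float64(18.6), 12), (np.float64(-8.2), np.float64(9.6), 48), (np.float64(-8.4), np.float64(4.1), 48), (np.float64(-8.4), np.float64(-0.8), 48), (np.float64(-8.3), np.float64(-5.7), 48), (np.float64(-8.5), np.float64(-11.3), 47)]
170 [(np.float64(-16.0), np.float64(17.8), 23), (np.float64(-11.3), np.float64(9.6), 49), (np.float64(-11.4), np.float64(4.1), 48), (np.float64(-11.3), np.float64(-0.8), 49), (np.float64(-11.4), np.float64(-5.7), 48), (np.float64(-11.6), np.float64(-11.3), 47)]
175 [(np.float64(-18.6), np.float64(17.5), 28), (np.float64(-14.6),
[... 3922 characters left out ...]
float64(-40.4), np.float64(3.4), 100), (np.float64(-41.4), np.float64(-0.5), 98), (np.float64(-40.1), np.float64(-4.2), 101), (np.float64(-14.1), np.float64(-4.9), 155)]
255 [(np.float64(-12.3), np.float64(7.0), 162), (np.float64(-13.4), np.float64(4.5), 160), (np.float64(-40.4), np.float64(3.3), 105), (np.float64(-44.0), np.float64(-0.4), 98), (np.float64(-40.7), np.float64(-4.1), 105), (np.float64(-13.3), np.float64(-4.6), 160)]
260 [(np.float64(-12.0), np.float64(6.7), 166), (np.float64(-14.3), np.float64(4.5), 161), (np.float64(-17.0), np.float64(2.2), 156), (np.float64(-16.4), np.float64(-0.1), 157), (np.float64(-17.0), np.float64(-2.4), 156), (np.float64(-14.5), np.float64(-4.6), 161)]
```

Run:
```python
from h import *
a=np.load("s5.npy",allow_pickle=True).item()
for v in range(176,220,2):
    print(v,[(*F(pt(a,u,v))[0].astype(int).tolist(),int(pt(a,u,v)[2]*1000)) for u in (311,315,318,321,324,327,330,334)])
```

```text
176 [(-84, 10, 150), (-60, 12, 136), (-83, -7, 155), (-86, -17, 158), (-86, -25, 160), (-85, -32, 162), (-79, -38, 160), (-81, -49, 164)]
178 [(116, 114, 3), (-58, 13, 129), (-85, -8, 150), (-87, -18, 154), (-86, -25, 155), (-86, -33, 157), (-60, -29, 141), (-82, -50, 159)]
180 [(104, 108, 4), (-60, 12, 124), (-62, 2, 128), (-50, 0, 122), (-59, -12, 130), (-88, -34, 153), (43, 16, 63), (52, 8, 60)]
182 [(97, 105, 2), (58, 71, 33), (-58, 4, 120), (-56, -2, 120), (-57, -11, 123), (-45, -14, 116), (46, 18, 54), (54, 9, 52)]
184 [(87, 100, 1), (54, 70, 29), (-58, 4, 113), (-56, -2, 114), (-57, -11, 117), (-41, -12, 108), (49, 19, 45), (54, 9, 45)]
186 [(75, 94, 3), (55, 70, 21), (-60, 3, 109), (-59, -3, 110), (-58, -12, 112), (-38, -11, 100), (46, 17, 41), (54, 9, 38)]
188 [(64, 88, 4), (54, 70, 15), (-62, 3, 104), (-58, -3, 103), (-59, -12, 106), (55, 31, 25), (45, 17, 35), (56, 9, 30)]
190 [(56, 85, 2), (49, 67, 12), (-57, 5, 94), (-57, -2, 96), (-57, -11, 98), (56, 31, 17), (45, 17, 28), (55, 9, 23)]
192 [(31, 72, 14), (40, 63, 11), (-59, 5, 89), (-58, -3, 91), (-57, -11, 92), (41, 25
[... 973 characters left out ...]
0, 58), (-57, -19, 43), (-33, -17, 26), (-31, -28, 29)]
210 [(-82, 15, 43), (-83, 2, 48), (-83, -5, 50), (-82, -13, 52), (-82, -22, 54), (-55, -18, 35), (-40, -20, 26), (-41, -32, 30)]
212 [(-82, 15, 37), (-82, 3, 40), (-83, -5, 43), (-79, -12, 43), (-82, -22, 48), (-53, -17, 27), (-51, -25, 28), (-47, -35, 29)]
214 [(-82, 15, 30), (-81, 4, 33), (-81, -4, 36), (-84, -14, 40), (-82, -22, 42), (-61, -21, 27), (-57, -28, 26), (-57, -39, 30)]
216 [(-85, 14, 25), (-83, 3, 28), (-82, -4, 29), (-82, -13, 32), (-83, -22, 36), (-71, -25, 29), (-70, -33, 30), (-61, -41, 27)]
218 [(-81, 16, 15), (-82, 4, 20), (-82, -4, 23), (-81, -13, 25), (-82, -22, 29), (-78, -29, 28), (-76, -36, 29), (-66, -43, 24)]
```

Run:
```python
from h import *
for n,tcp in (("w1",.188),("w2",.179),("w3",.1187),("w4",.186),("w5",.038)):
    a=np.load(n+".npy",allow_pickle=True).item()
    s=a["color"].max(2)<70
    m=np.zeros((400,640),bool);m[205:262,250:390]=1;m&=s
    P=fcloud(a,m);r=np.hypot(*( (P[:,:2]-np.median(P[:,:2],0)).T))
    z=P[:,2]-tcp;k=(z>-.03)&(z<.1)&(z+tcp>.062);z=z[k];print(n,k.sum(),np.percentile(z,[0,1,2,5,10,25,50]).round(3) if k.any() else 0)
```

```text
w1 1315 [0.035 0.036 0.036 0.038 0.04  0.045 0.054]
w2 1129 [0.035 0.037 0.037 0.039 0.04  0.047 0.057]
w3 1127 [0.035 0.036 0.037 0.038 0.04  0.047 0.057]
w4 1426 [0.037 0.037 0.038 0.04  0.043 0.05  0.059]
w5 927 [0.035 0.036 0.036 0.037 0.039 0.045 0.054]
```

The visible fingertips actually end about 35 mm above the reported TCP. The fingers passed over the 58 mm bracket without touching it, so nothing was disturbed. I back off behind the bracket and go lower, watching the force.

```bash
python3 -m inch '[[-1,-15,0,-3,0],[-1,-18,0,0,0],[-1,-18,0,0,0],[-1,-18,0,0,0],[-1,0,0,0,0]]'; python3 -m inch '[[-1,0,0,10,0],[-1,0,0,10,0],[-1,0,0,0,0]]';python3 -c "
from h import *;s=ctrl.get_state();print(F(s['position']),s['position'],s['ft_force'][:2]@RF)"
```

```text
time: 14.48
position: [0.4383, 0.0404, 0.0416]
tool_rot: [3.086, 0.506, -0.01]
ft_force: [0.6, -0.3, 0.3]
grip_width: 0.003
time: 14.85
position: [0.439, 0.0404, 0.0203]
tool_rot: [3.087, 0.506, -0.008]
ft_force: [-0.5, 0.8, 0.7]
grip_width: 0.006
[[-124.7   -1.7]] [0.43900763 0.04042659 0.02033149] [-0.18084396  0.91042761]
```

```bash
python3 -m inch '[[-1,0,0,5,0],[-1,0,0,0,0]]';python3 -m inch '[[-1,0,0,4,0],[-1,0,0,0,0]]'
python3 - <<'E'
from h import *
a=ctrl.get_image("side");np.save("s6.npy",a,allow_pickle=True);s=ctrl.get_state();print(s["position"],s["ft_force"])
# lowest height of arm points near tool axis, and of things under it
v,u=np.mgrid[150:260,240:400];P=np.array([pt(a,x,y) for x,y in zip(u.ravel(),v.ravel())]);d=F(P)-F(s["position"])
k=(np.abs(d[:,0])<14)&(np.abs(d[:,1])<16);z=P[k,2]*1000;print(np.histogram(z,bins=np.arange(0,160,8)))
E
```

```text
time: 15.1
position: [0.4391, 0.0409, 0.0146]
tool_rot: [3.087, 0.507, -0.009]
ft_force: [-0.4, 0.5, 0.1]
grip_width: 0.006
time: 15.35
position: [0.4394, 0.0409, 0.0104]
tool_rot: [3.088, 0.507, -0.009]
ft_force: [-0.0, -0.3, -0.2]
grip_width: 0.002
[0.43963501 0.04098392 0.01065297] [ 0.31188728 -0.03604357  0.23402598]
(array([ 0, 79,  5,  0,  0,  3, 22, 28, 22, 29, 28, 33, 18,  3,  1,  0,  5,
        0,  1]), array([  0,   8,  16,  24,  32,  40,  48,  56,  64,  72,  80,  88,  96,
       104, 112, 120, 128, 136, 144, 152]))
```

```bash
python3 -m inch '[[-1,0,0,5,0],[-1,0,0,4,0],[-1,8,0,0,0],[-1,8,0,0,0],[-1,0,0,0,0]]'; python3 -m inch '[[-1,5,0,0,0],[-1,5,0,0,0],[-1,5,0,0,0],[-1,0,0,0,0]]';python3 -c "
from h import *;s=ctrl.get_state();print(F(s['position']),s['position'],s['ft_force'][:2]@RF)"
```

```text
time: 16.02
position: [0.4566, 0.0464, 0.0013]
tool_rot: [3.087, 0.507, -0.006]
ft_force: [-0.3, 1.3, 0.5]
grip_width: 0.004
time: 16.52
position: [0.4692, 0.0507, 0.0007]
tool_rot: [3.087, 0.506, -0.015]
ft_force: [-0.5, 0.6, 0.7]
grip_width: 0.001
[[-92.8  -1.7]] [0.46918856 0.05065683 0.00069386] [-0.31158666  0.70941374]
```

```bash
cat > nose.py <<'E'
from h import *
a=ctrl.get_image("wrist");np.save("wl.npy",a,allow_pickle=True)
m=np.zeros((400,640),bool);m[20:260,230:410]=1
P=fcloud(a,m);f=F(P);k=(abs(f[:,1])<9)&(P[:,2]>.044)&(P[:,2]<.052)&(f[:,0]<75)
x=f[k,0];print("nose-ish max x",np.percentile(x,[50,90,95,99,100]) if k.any() else None)
h=cv2.cvtColor(a["color"],cv2.COLOR_RGB2HSV)
for n,lo,hi in(("red",0,8),("yel",22,34),("grn",45,85)):
    c=(h[...,0]>=lo)&(h[...,0]<=hi)&(h[...,1]>90)&(h[...,2]>90);Pc=fcloud(a,c);fc=F(Pc) if len(Pc) else np.zeros((0,2));q=(fc[:,1]>44)&(fc[:,1]<74)&(fc[:,0]>50)&(fc[:,0]<118)
    print(n,q.sum(),np.percentile(fc[q,0],[2,98]) if q.any() else "")
d=(a["color"].max(2)<75);Pd=fcloud(a,d);fd=F(Pd);q=(fd[:,1]>50)&(fd[:,1]<68)&(fd[:,0]>54)&(fd[:,0]<116)&(Pd[:,2]>.04)
print("pointer px",q.sum(),fd[q].mean(0) if q.any() else "")
s=ctrl.get_state();print("t",s["time"],"tcpF",F(s["position"]),s["position"].round(4),"force F",(s["ft_force"][:2]@RF).round(2),s["ft_force"][2].round(1))
E
python3 -m inch '[[-1,5,0,0,0],[-1,5,0,0,0],[-1,5,0,0,0],[-1,5,0,0,0],[-1,0,0,0,0]]'; python3 nose.py
```

```text
time: 17.15
position: [0.4804, 0.0539, -0.0009]
tool_rot: [3.083, 0.503, -0.043]
ft_force: [-0.2, 0.2, 0.4]
grip_width: 0.007
nose-ish max x [-0.2  9.7 11.1 12.1 12.2]
red 0 
yel 0 
grn 0 
pointer px 0 
t 17.2 tcpF [[-81.1  -2.2]] [ 0.4805  0.0539 -0.0009] force F [-1.71  0.02] -0.8
```

Run:
```python
from h import *
s=ctrl.get_state();print(s["joint_positions"].round(3))
from scipy.spatial.transform import Rotation as Ro
print(Ro.from_rotvec(s["tool_rot"]).as_matrix().round(3), RF.T@Ro.from_rotvec(s["tool_rot"]).as_matrix()[:2,2])
```

```text
[ 0.396  0.231 -0.626  2.016  0.182  0.974 -1.572]
[[ 0.948  0.318 -0.024]
 [ 0.318 -0.948 -0.022]
 [-0.03   0.013 -0.999]] [-0.02977386 -0.01276203]
```

```bash
python3 -m inch '[[-1,12,0,-0.5,0],[-1,12,0,-0.5,0],[-1,10,0,0,0]]'; python3 nose.py
```

```text
time: 17.58
position: [0.5091, 0.0629, -0.0016]
tool_rot: [3.08, 0.501, -0.058]
ft_force: [-5.9, -1.7, 5.5]
grip_width: 0.005
nose-ish max x [30.3   40.5   41.6   42.673 52.2  ]
red 0 
yel 0 
grn 518 [78.1   85.566]
pointer px 203 [62.50640394 59.05123153]
t 17.625 tcpF [[-49.2  -2.7]] [ 0.5109  0.0637 -0.0016] force F [-0.72  0.05] -0.4
```

```bash
python3 -m inch '[[-1,8,0,-0.5,0],[-1,6,0,0,0]]'; python3 nose.py
```

```text
time: 17.88
position: [0.5209, 0.0668, -0.0021]
tool_rot: [3.08, 0.5, -0.067]
ft_force: [-13.5, -3.6, 10.3]
grip_width: 0.005
nose-ish max x [41.7 51.4 52.7 53.7 53.8]
red 83 [95.464 98.544]
yel 653 [87.8 95.5]
grn 801 [78.2 87.3]
pointer px 190 [65.72421053 58.84894737]
t 17.925 tcpF [[-38.5  -2.9]] [ 0.5211  0.0669 -0.0022] force F [-9.17 -0.19] 7.6
```

```bash
python3 -m inch '[[-1,8,0,-2,0]]'; python3 nose.py
```

```text
time: 18.05
position: [0.5254, 0.0683, -0.0018]
tool_rot: [3.079, 0.5, -0.078]
ft_force: [-6.4, -2.5, -1.1]
grip_width: 0.005
nose-ish max x [47.2 56.6 57.9 58.8 59. ]
red 490 [ 95.8   103.022]
yel 681 [87.8 95.4]
grn 830 [78.2 87.3]
pointer px 188 [71.07234043 58.79468085]
t 18.1 tcpF [[-32.2  -2.9]] [ 0.5271  0.0689 -0.0016] force F [-3.88 -0.72] -2.6
```

```bash
python3 -m inch '[[-1,9,0,-1,0]]'; python3 nose.py
```

```text
time: 18.23
position: [0.528, 0.0692, -0.0022]
tool_rot: [3.076, 0.498, -0.101]
ft_force: [-27.2, -7.7, 23.9]
grip_width: 0.005
nose-ish max x [50.3 59.5 60.8 61.7 61.9]
red 739 [ 96.  105.4]
yel 702 [87.7 95.4]
grn 858 [78.2 87.3]
pointer px 190 [74.32210526 58.70210526]
t 18.275 tcpF [[-31.   -2.9]] [ 0.5282  0.0693 -0.0022] force F [-20.61   1.6 ] 14.8
```

```bash
for i in 1 2 3; do python3 nose.py | grep -E "pointer|tcpF"; done
python3 - <<'E'
from h import *
a=ctrl.get_image("side");s=ctrl.get_state()
print(s["joint_positions"].round(3),s["torque"].round(2),s["ft_force"].round(1))
save(a,"s7.png",(270,130,390,230),6)
E
```

```text
pointer px 198 [74.65808081 58.86464646]
t 18.325 tcpF [[-31.  -3.]] [ 0.5282  0.0692 -0.0022] force F [-20.71   0.07] 13.9
pointer px 198 [74.66717172 59.06060606]
t 18.375 tcpF [[-30.9  -3. ]] [ 0.5283  0.0693 -0.0022] force F [-20.98   0.08] 14.1
pointer px 191 [74.67068063 58.92513089]
t 18.425 tcpF [[-30.9  -3. ]] [ 0.5283  0.0693 -0.0022] force F [-20.03   0.5 ] 12.7
[ 0.324  0.365 -0.604  1.866  0.256  1.052 -1.642] [-1.18  3.94 -0.08] [-18.5  -6.2  13.4]
```

```bash
python3 -m inch '[[-1,5,0,-4,0]]'; python3 nose.py | grep -E "pointer|tcpF"; python3 nose.py | grep -E "pointer|tcpF"
```

```text
time: 18.6
position: [0.5287, 0.0694, -0.0002]
tool_rot: [3.074, 0.497, -0.113]
ft_force: [-6.9, -2.8, -2.7]
grip_width: 0.007
pointer px 194 [75.60206186 58.88865979]
t 18.65 tcpF [[-29.8  -3. ]] [0.5293 0.0696 0.    ] force F [-7.58  0.27] -1.6
pointer px 198 [76.24141414 58.90656566]
t 18.7 tcpF [[-29.5  -2.9]] [ 5.296e-01  6.980e-02 -1.000e-04] force F [-8.61 -0.22] -1.1
```

View pics/s7.png

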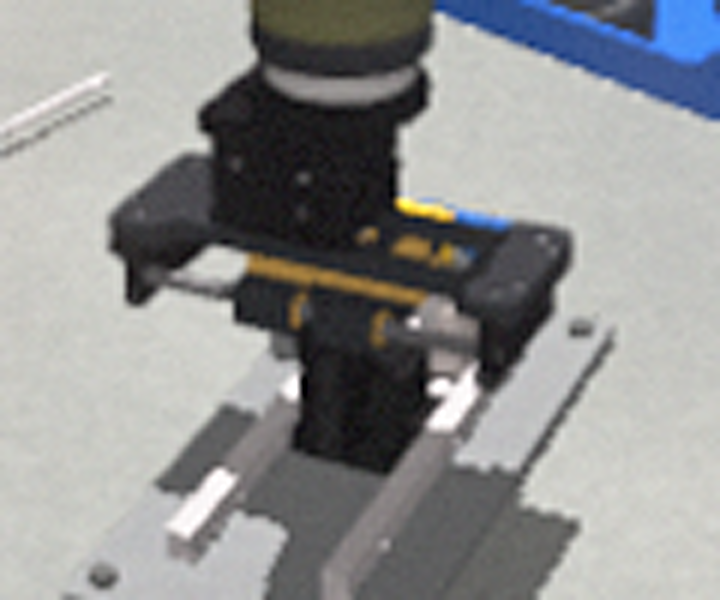

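```bash
python3 -m inch '[[-1,13,0,-4,0]]'; python3 nose.py | grep -E "pointer|tcpF"; python3 nose.py | grep -E "pointer|tcpF"
```

```text
time: 18.82
position: [0.5356, 0.0717, 0.0005]
tool_rot: [3.072, 0.496, -0.132]
ft_force: [-13.7, -4.8, -0.5]
grip_width: 0.008
pointer px 218 [83.35504587 59.06788991]
t 18.875 tcpF [[-21.5  -2.9]] [0.5371 0.0723 0.0007] force F [-11.36   0.74] 0.0
pointer px 219 [84.90821918 58.70593607]
t 18.925 tcpF [[-22.   -2.8]] [5.367e-01 7.230e-02 5.000e-04] force F [-13.38  -0.47] -0.9
```

```bash
for i in 1 2 3 4 5 6; do python3 nose.py | grep -E "pointer|tcpF|grn|yel"; done
python3 - <<'E'
from h import *
a=np.load("wl.npy",allow_pickle=True).item();h=cv2.cvtColor(a["color"],cv2.COLOR_RGB2HSV)
m=(h[...,0]>18)&(h[...,0]<34)&(h[...,1]>120);P=fcloud(a,m);f=F(P);k=(abs(f[:,1])<20)&(f[:,0]>50)&(f[:,0]<110);print("gauge",k.sum(),P[k,2].max(),f[k].min(0),f[k].max(0))
E
```

```text
yel 715 [87.8 95.5]
grn 578 [78.1 87.4]
pointer px 214 [84.49626168 58.92009346]
t 18.975 tcpF [[-22.5  -2.8]] [5.362e-01 7.210e-02 3.000e-04] force F [-12.59  -0.2 ] -1.8
yel 718 [87.8 95.4]
grn 581 [78.  87.4]
pointer px 202 [84.00891089 58.81584158]
t 19.025 tcpF [[-22.8  -2.9]] [5.36e-01 7.20e-02 2.00e-04] force F [-13.5    0.12] -0.8
yel 723 [87.844 95.5  ]
grn 569 [78.036 87.4  ]
pointer px 206 [83.77281553 58.96407767]
t 19.075 tcpF [[-22.9  -2.9]] [5.359e-01 7.190e-02 2.000e-04] force F [-12.43  -0.91] -1.2
yel 719 [87.8 95.4]
grn 577 [78.  87.4]
pointer px 203 [83.70591133 58.9862069 ]
t 19.125 tcpF [[-22.9  -2.9]] [5.358e-01 7.190e-02 2.000e-04] force F [-12.47   0.43] -2.0
yel 721 [87.8 95.4]
grn 578 [78.  87.4]
pointer px 201 [83.67860697 58.94179104]
t 19.175 tcpF [[-22.9  -3. ]] [5.358e-01 7.180e-02 2.000e-04] force F [-11.88  -0.68] -0.7
yel 717 [87.8 95.4]
grn 578 [78.  87.4]
pointer px 203 [83.66453202 58.95615764]
t 19.225 tcpF [[-22.9  -2.9]] [5.358e-01 7.190e-02 2.000e-04] force F [-13.36  -0.62] -2.0
gauge 3157 0.10640011059702457 [ 70.2 -16.5] [99.  13.2]
```

The pointer has settled mid-green at 83.7, where green runs 78.0 to 87.5. The push is steady at about 12.5 N.

```bash
python3 -c "
from bench import ctrl;print(ctrl.close_job())"
```

```text
the job is handed in; nothing more can be done
None
```

The yellow gauge is in the stop's pocket, released. The black bracket's nose presses it against the stop with the pointer in the green zone, and I handed the job in with the arm still holding that push.

**Last checks**
- **Pointer:** it settled at 83.7 mm on the scale, where green runs from 78.0 to about 87.5 mm. That is about 21 mm of travel. It peaked at 84.9 mm in the readings and was never seen in yellow or red.
- **Push:** it held steady at about 12.5 N, which matches the spring at that travel.
- **Gauge:** its top read 0.104 m after release, so it was on the pocket floor, and 0.106 m under load.
- **Time:** about 19 s of the 61 s allowed.

**What went wrong or disagreed**
- **First approach missed:** the fingertips end about 35 mm higher than the reported TCP implies. My first pass went over the bracket without touching it, and I repeated it lower. It also means the gauge was held only near the top of its handle.
- **High force during the push:** the tool briefly bore down on the bracket, with about 28 N sideways and 24 N vertically at the wrist. I eased it off, and the final vertical force is about 1 to 2 N.
- **Tool tilt:** the tool ended tilted by several degrees (about 5 by my estimate) under the push.
- **Not rechecked:** I did not photograph the blue gauge or the other bench items at the end. The arm did not go near them after the pick.

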